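# Switch the dowel sorter to its empty tray and feed the waiting dowels

## Robot

A 6-joint arm with a two-finger parallel gripper is mounted at the origin on the work surface. World frame = base frame: x ahead of the robot, y to its left, z up, the work surface at z = 0. Lengths are in m, angles in degrees, forces in N, time in s.
With the tool pointing down it reaches from about 0.3 to 0.875 m from the base axis. Payload 4.2 kg.
Tool frame: the origin (TCP) lies at the very end of the fingers, on their centre line; the grasp point (between the pads) lies tcp_to_grasp behind it (tcp_to_grasp is the distance from the TCP to the grasp point, in m); z points along the fingers, y is the line along which they close (so a half turn about z gives the same grasp; the last joint's range is limited). The gripper opens to 85 mm and grips with 20 to 120 N. Pads are 22 mm wide; open, the fingers measure 114 mm over their backs; the gripper's body (76 mm by 85 mm) begins 54 mm behind the grasp point. The pads swing forward as they close: fully open they stand 13 mm farther back than shut.
Start: joints at [-75.974, 18.312, 89.639, -0, 72.044, -1.146], TCP at [0.15, -0.555, 0.231] pointing down, gripper open.
Joint ranges: [-177.97, 177.97], [-48.28, 115.42], [12.27, 149.76], [-77.06, 257.06], [2.81, 150.46], [-146.56, 146.56]. Speed limits (degrees/s): [147.25, 147.25, 180, 180, 180, 180].

## Interface

Orientations are given as a 3x3 rotation matrix whose columns are the frame's x, y, z axes.
In Python, from workcell import get_state, get_image, close_job, tcp_to_grasp gives the robot as it stands.
- The arm moves only by the tool arm_command, never from a script. Its argument "plan" is a list that holds one entry, the list of rows, each a list of 5 numbers: the closure, from 0 (fully open) to 1 (shut), then the shift along the world's x, y, z in units of 30 mm (1.0 is 30 mm), then the turn about the world's z in units of 6 degrees (1.0 is 6 degrees). In form: [[[claw, x, y, z, twist], ...]]. A call has 1 to 10 rows; each row is the pose to reach, as a shift and turn from the pose commanded when the call began; what a row does not reach only later rows make up. A row lasts 1/12 s, in which the tool goes at most 41.7 mm and 7.16 degrees, less where a joint would pass 70% of its speed; a pose out of reach is approached as far as the arm can. A call with a gripper value outside its range is refused whole. The fingers move at their own pace and stop on an object; the grip force is fixed at half the most. Time passes only in rows, so rows that repeat a pose let the fingers close. It gives the time, the measured TCP pose, the force, the opening and the grip force at its end, in the units of the state.
- get_state(): the state, without advancing time (a new reading comes with each control period).
- get_image(name): name is "scene" or "side" or "wrist"; returns a dict with "image" (480x640x3 uint8, red, green, blue), "z_map" (480x640 float32, m along the optical axis (not along the pixel's ray), 0 where there is no reading), "fovy" (degrees; the focal length in pixels is half the picture's height over the tangent of half this angle, whatever the lens; pixels are square), "cx", "cy" (the principal point, pixels), "k1" (the pictures are not rectified: a ray, as slopes to the right and down, at radius r is drawn at 1 + k1 r^2 times it, then the intrinsics apply), "R" (3x3) and "t" (3): a world point X has camera coordinates R X + t. Camera axes: x right, y down, z forward; pixel columns grow to the right and rows downward; lengths in m; the calibration is good to about 2 mm. A picture is of the moment at which its call begins.
- close_job(): hands the job in; it is judged then, once.
The state is a dict: "time": time; "q": joint angles; "qvel": joint speeds; "joint_torque": joint torques, N m; "tcp_pos": TCP position; "eef_rot": TCP orientation; "contact_force": force on the tool from outside, world axes, zero at the start; "torque": the same for the moment, N m; "finger_gap": finger opening in m; "grasp_force": force on a finger pad.
Only numpy, scipy, OpenCV 4.12 (cv2) and the standard library are available. Lean on these libraries where they do the work, as an engineer would, in place of code of your own. Each camera call takes 0.05 s, during which the arm holds its last target. There are 200 camera calls.

## Task

The left tray of the dowel sorter is filled, so with a fingertip push down the raised right end of its seesaw gate until the gate lies fully over to the right. Then press the release key all the way down and keep it down until the three waiting dowels have rolled down the right chute into the right tray. Do not touch any of the dowels, leave the gate over to the right, and leave the other things on the bench where they are (left and right as seen from the robot).

Things in the scene. Friction and masses are not known exactly. Their poses are not given: they have to be found in the camera images.
- sorter: Dowel sorter, a fixed plywood and aluminium device. Origin: centre of the underside of its 140 x 620 mm base board, on the bench; x points away from the robot, y left along the board (turned up to 0.35 rad about the vertical), z up. Offsets below are in this frame, in mm. Posts at y 0 and y 152, up to z 210; nothing is higher than z 225. A dowel rolls to whichever side the gate leans.
- gate (a joint): Tilt of the seesaw gate, rad: aluminium trough 240 mm long (y -120 to 120), 49 wide, pivot along x at y 0, z 120. -0.28 = fully over to the left (left end down), 0 level, +0.28 = fully over to the right (right end down), with stops at both. Starts leaning left, -0.28 to -0.20. A stiff pivot holds it wherever it is left; about 1 N at an end moves it.
- gate_ear_right (a point): Centre of the top of the gate's right thumb ear, a flat aluminium tab 42 (x) x 36 (y) x 6 mm that sticks out of the trough towards the robot near its right end: x -46, y -102 with the gate level. About z 145 to 153 with the gate leaning left, z 97 when fully over to the right. Nothing stands under or over it.
- release (a joint): Travel of the release key, m: 0 = up (a steel bar across the ramp stops the dowels), 0.016 = fully down (bar sunk below the ramp, dowels roll). Moves straight down on a spring: about 1 N to start, 5 N fully down, springs back when let go. The dowels need about 2 s to roll away.
- release_pad (a point): Centre of the top of the release key's round black press pad, 36 mm in diameter, on a stem at x -80, y 36 in the sorter's frame, in front of the ramp (robot's side), z 205 when up and 189 when fully down.
- ramp_end (a point): Lower end of the feed ramp: x 0, y 18, z 165. The ramp (54 wide in x) rises from here to z 195 at y 168. Dowels roll off this end to the right, drop through a pocket (x -28 to 28, y -26 to 20, top z 208) on to the middle of the gate, roll down the side it leans to and over a short fixed chute (y 120 to 185 either side) into a tray.
- tray_right_floor (a point): Centre of the inner floor of the right catch tray (wood, open top, empty at the start, inside 88 x 108 mm, walls 37 mm high above this floor, the end wall 68), at x 0, y -237, z 18 in the sorter's frame; axes as the sorter's.
- tray_left_floor (a point): The same for the left catch tray at y 237, which already holds three dowels.
- dowel0_center (a point): Centre of the first waiting dowel: a loose dark hardwood cylinder 22 mm in diameter and 40 mm long, 15 g, lying across the feed ramp against the release bar.
- dowel0: The same dowel as a body (origin on its rim, turns as it rolls: use the centre).
- sorted0: A dowel of the same size already lying in the left tray.
- dowel1_center (a point): Centre of the second waiting dowel: a loose dark hardwood cylinder 22 mm in diameter and 40 mm long, 15 g, lying across the feed ramp against the one before it.
- dowel1: The same dowel as a body (origin on its rim, turns as it rolls: use the centre).
- sorted1: A dowel of the same size already lying in the left tray.
- dowel2_center (a point): Centre of the third waiting dowel: a loose dark hardwood cylinder 22 mm in diameter and 40 mm long, 15 g, lying across the feed ramp against the one before it.
- dowel2: The same dowel as a body (origin on its rim, turns as it rolls: use the centre).
- sorted2: A dowel of the same size already lying in the left tray.
- sanding_block: Bystander, loose, to be left alone: cork sanding block 45 x 75 x 30 mm, in front of the sorter. Origin at its underside.
- screwdriver: Bystander, loose, to be left alone: screwdriver with a wooden handle, lying on the bench in front of the sorter. Origin at its underside.
- glue: Bystander, loose, to be left alone: white glue bottle, 56 mm in diameter, 130 mm high, behind the sorter. Origin at its underside.
- jar: Bystander, loose, to be left alone: small jar, 60 mm in diameter, 65 mm high, behind the sorter. Origin at its underside.
- neck_offcut: Bystander, loose, to be left alone: wooden offcut 50 x 130 x 22 mm, in front of the sorter. Origin at its underside.
- try_square: Bystander, loose, to be left alone: try square lying flat behind the sorter, 120 mm blade, 18 mm thick stock. Origin at its underside.
Mind the look-alikes: they are no part of the job. What is shaped like the dowel1 but turquoise is not meant.

How it is judged:
By the outcome, as a careful person would: the job done as asked, in the order asked, and still so for the second after the job is handed in, with the robot touching nothing.
It also fails if it takes over 38 s, if anything falls off the work surface, if the arm or the gripper's body presses on something with over 40 N, if the wrist force passes 120 N, or if a joint passes its speed limit or range.

## Working session

There is one attempt and no reset: what is moved stays moved. The work goes in short steps, Python scripts to look and compute and a tool call to move; the robot and the scene stay as the last step left them, time stands still between calls to the robot, and variables do not carry over. Pictures are saved under pics/ and viewed, at most 10 in all, crops included, and the job is handed in when it is done.

Besides the shell and the picture viewer there is one more tool, called after "Call:" as name([rows], argument=value, ...), one row to a line, values as JSON. arm_command: Moves the arm, as the interface text tells. Its arguments: {"type":"object","properties":{"plan":{"type":"array","items":{"type":"array","items":{"type":"array","items":{"type":"number"}}}}},"required":["plan"]}

```bash
mkdir -p pics; ls; cat > h.py <<'E'
import numpy as np, cv2
from workcell import *
def snap(n,f):
    d=get_image(n); cv2.imwrite('pics/'+f,d['image'][:,:,::-1]); np.savez('/tmp/'+n,**d); return d
def load(n): return dict(np.load('/tmp/'+n+'.npz'))
def cloud(d,uv):
    uv=np.asarray(uv,float).reshape(-1,2); f=240/np.tan(np.radians(d['fovy'])/2)
    K=np.array([[f,0,d['cx']],[0,f,d['cy']],[0,0,1]],float)
    p=cv2.undistortPoints(uv.reshape(-1,1,2),K,np.array([float(d['k1']),0,0,0])).reshape(-1,2)
    z=d['z_map'][uv[:,1].astype(int),uv[:,0].astype(int)]
    return (np.c_[p*z[:,None],z]-d['t'])@d['R']
E
python3 -c "
from h import *
snap('scene','s0.png');snap('side','d0.png')
s=get_state();print(s['time'],s['tcp_pos'],s['eef_rot'],tcp_to_grasp)"
```

```text
pics
0.1 [ 0.15038979 -0.55453117  0.2305627 ] [[ 9.65151496e-01  2.61691512e-01 -3.78059904e-04]
 [ 2.61691780e-01 -9.65150184e-01  1.59212693e-03]
 [ 5.17615165e-05 -1.63557885e-03 -9.99998661e-01]] 0.0187
```

View pics/s0.png

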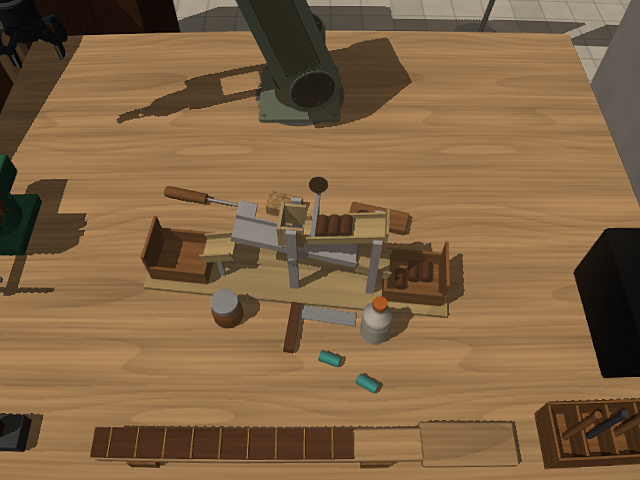

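View pics/d0.png

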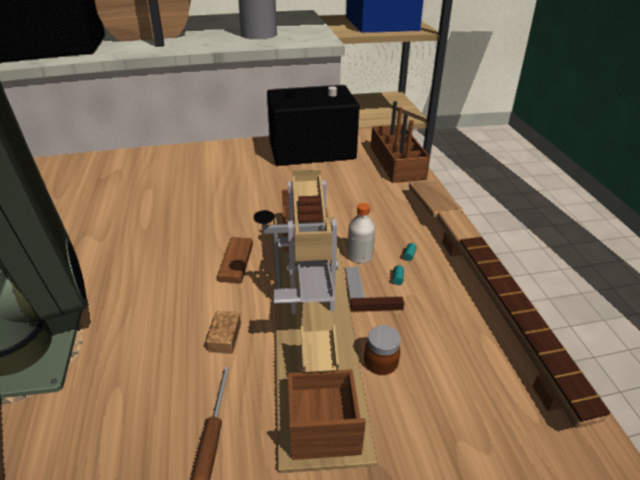

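The scene camera faces the robot, so image left is the robot's right. The pad is at about (318,185) and the raised right ear at about (247,208). In the side view the pad is at (264,217) and the ear at (288,296). The turquoise look-alikes lie behind the sorter.

```bash
python3 -c "
from h import *
np.set_printoptions(precision=4,suppress=True)
uu,vv=np.meshgrid(np.arange(640),np.arange(480)); uv=np.c_[uu.ravel(),vv.ravel()]
for n,pad in (('scene',(318,185)),('side',(264,217))):
    d=load(n);P=cloud(d,uv).reshape(480,640,3);im=d['image'].astype(int)
    c=P[pad[1],pad[0]];print(n,'pad px',c)
    m=(abs(P[...,2]-c[2])<.008)&(np.hypot(P[...,0]-c[0],P[...,1]-c[1])<.035)&(im.max(2)<70)
    q=P[m];print(' pad mean',q.mean(0),len(q),(q.min(0)+q.max(0))/2)
    for e in [(247,208),(245,206),(250,212)] if n=='scene' else [(288,296),(283,296),(293,296)]: print(' ear',P[e[1],e[0]])
d=load('scene');print('board/tray',cloud(d,[(146,287),(446,313),(300,302),(180,255),(425,275)]))
"
python3 - <<'E'
import cv2
a=cv2.imread('pics/s0.png')[160:260,200:360];b=cv2.imread('pics/d0.png')[180:330,220:380]
import numpy as np
a=cv2.resize(a,(640,400));b=cv2.resize(b[:,:],(160*4-240,375))
c=np.zeros((400,640,3),np.uint8)
cv2.imwrite('pics/c1.png',a)
E
```

```text
scene pad px [0.4681 0.0461 0.2032]
 pad mean [0.4679 0.046  0.2046] 229 [0.4671 0.0461 0.2041]
 ear [ 0.4796 -0.0905  0.1482]
 ear [ 0.4763 -0.0944  0.1502]
 ear [ 0.4899 -0.084   0.1493]
side pad px [0.4687 0.0385 0.2041]
 pad mean [0.4682 0.0408 0.2032] 206 [0.4683 0.0425 0.2023]
 ear [ 0.4882 -0.0979  0.1466]
 ear [ 0.4806 -0.0965  0.1466]
 ear [ 0.4954 -0.1023  0.1495]
board/tray [[ 0.5769 -0.3074  0.0097]
 [ 0.6409  0.2987  0.0148]
 [ 0.6116  0.0093  0.0095]
 [ 0.5041 -0.2446  0.0161]
 [ 0.5676  0.2607  0.0385]]
```

View pics/c1.png

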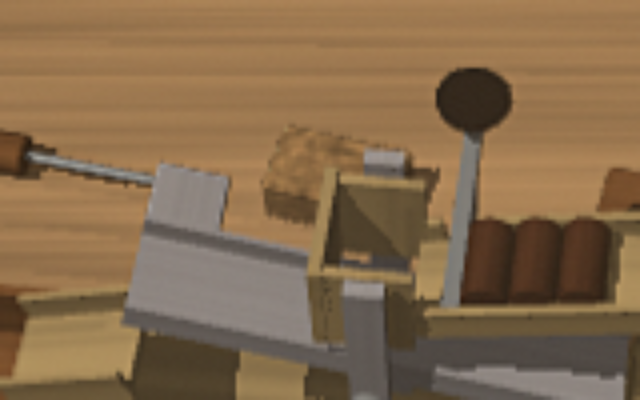

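Call:
arm_command([
  [[1,1.1,1.5,0,-0.5],[1,2.2,3,0,-1],[1,3.3,4.5,0,-1.5],[1,4.4,6,0,-2],[1,5.5,7.5,0,-2.5],[1,6.6,9,0,-3],[1,7.7,10.5,0,-3.5],[1,8.8,12,0,-3.5],[1,9.9,13.5,0,-3.5],[1,11,15,0,-3.5]],
])

```text
time: 0.93
tcp_pos: [0.3974, -0.217, 0.2312]
eef_rot: [[0.995, -0.102, -0.0], [-0.102, -0.995, -0.0], [-0.0, 0.0, -1.0]]
contact_force: [0.3, 0.0, 0.2]
finger_gap: -0.0
grasp_force: 0.0
```

Call:
arm_command([
  [[1,0,0,0,0],[1,0,0,0,0],[1,0,0,0,0],[1,0,0,0,0],[1,0,0,0,0]],
])

```text
time: 1.35
tcp_pos: [0.3961, -0.2201, 0.2312]
eef_rot: [[0.995, -0.104, -0.0], [-0.104, -0.995, -0.0], [-0.0, 0.0, -1.0]]
contact_force: [0.4, 0.5, 1.0]
finger_gap: 0.0002
grasp_force: 0.0
```

Call:
arm_command([
  [[1,1,1.4,0,0],[1,1.9,2.8,0,0],[1,2.9,4.1,0,0],[1,2.9,4.1,0,0],[1,2.9,4.1,-1,0],[1,2.9,4.1,-1.6,0],[1,2.9,4.1,-2,0],[1,2.9,4.1,-2,0],[1,2.9,4.1,-2,0]],
])

```text
time: 2.1
tcp_pos: [0.4835, -0.097, 0.1711]
eef_rot: [[0.995, -0.104, -0.001], [-0.104, -0.995, 0.0], [-0.001, 0.0, -1.0]]
contact_force: [0.2, -0.6, 0.7]
finger_gap: 0.0002
grasp_force: 0.0
```

```bash
python3 -c "
from h import *
s=get_state();print(s['tcp_pos'],s['contact_force'])
a=snap('scene','s1.png')['image'][130:250,180:340];b=snap('side','d1.png')['image'][180:330,200:400]
cv2.imwrite('pics/c2.png',np.vstack([cv2.resize(a,(400,300)),cv2.resize(b,(400,300))])[:,:,::-1])"
```

```text
[ 0.48348671 -0.09703079  0.17108416] [ 0.21995593 -0.57233344  0.67158526]
```

View pics/c2.png

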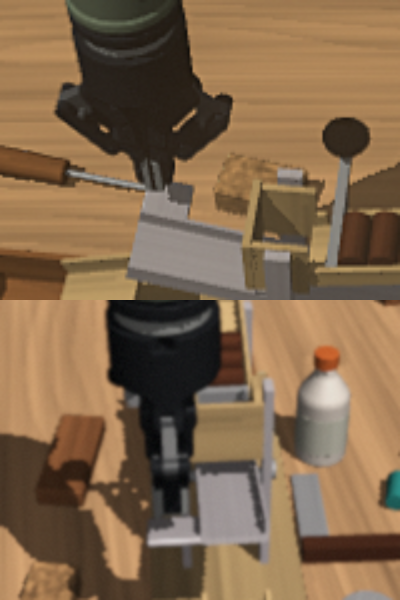

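The tip stands over the ear, clear of the trough wall. Pressing now.

Call:
arm_command([
  [[1,0,0,-0.4,0],[1,0,0,-0.7,0],[1,0,0,-1,0],[1,0,0,-1.3,0],[1,0,0,-1.6,0],[1,0,0,-1.9,0],[1,0,0,-2.1,0],[1,0,0,-2.2,0],[1,0,0,-2.2,0]],
])

```text
time: 2.95
tcp_pos: [0.4833, -0.0957, 0.1044]
eef_rot: [[0.995, -0.101, -0.002], [-0.101, -0.995, 0.0], [-0.002, -0.0, -1.0]]
contact_force: [-0.2, 0.7, 0.2]
finger_gap: -0.0001
grasp_force: 0.0
```

Call:
arm_command([
  [[1,0,0,-0.05,0],[1,0,0,-0.1,0],[1,0,0,-0.1,0],[1,0,0,-0.1,0]],
])

```text
time: 3.28
tcp_pos: [0.484, -0.096, 0.1025]
eef_rot: [[0.995, -0.101, 0.0], [-0.101, -0.995, -0.0], [0.0, 0.0, -1.0]]
contact_force: [0.2, -1.0, 0.8]
finger_gap: -0.0001
grasp_force: 0.0
```

Call:
arm_command([
  [[1,0,0,-0.05,0],[1,0,0,-0.1,0],[1,0,0,-0.1,0],[1,0,0,-0.1,0]],
])

```text
time: 3.62
tcp_pos: [0.4839, -0.096, 0.0993]
eef_rot: [[0.995, -0.101, -0.0], [-0.101, -0.995, -0.0], [-0.0, 0.0, -1.0]]
contact_force: [-0.1, -0.3, -0.1]
finger_gap: 0.0004
grasp_force: 0.0
```

Call:
arm_command([
  [[1,0,0,-0.05,0],[1,0,0,-0.1,0],[1,0,0,-0.1,0],[1,0,0,-0.1,0]],
])

```text
time: 3.95
tcp_pos: [0.4841, -0.0959, 0.0972]
eef_rot: [[0.995, -0.102, 0.001], [-0.102, -0.995, -0.0], [0.001, -0.0, -1.0]]
contact_force: [-2.3, 0.1, 7.8]
finger_gap: -0.0001
grasp_force: 3.7
```

Call:
arm_command([
  [[1,0,0,-0.05,0],[1,0,0,-0.05,0],[1,0,0,-0.05,0]],
])

```text
time: 4.2
tcp_pos: [0.4842, -0.0959, 0.0969]
eef_rot: [[0.995, -0.102, 0.001], [-0.102, -0.995, -0.0], [0.001, 0.0, -1.0]]
contact_force: [-3.6, 1.8, 16.6]
finger_gap: -0.0
grasp_force: 7.9
```

Call:
arm_command([
  [[1,0,0,0.6,0],[1,0,0,1.5,0],[1,0,0,2.8,0],[1,0,0,4,0],[1,0,0,4.6,0],[1,-0.8,1,4.6,0],[1,-0.8,1,4.6,0],[1,-0.8,1,4.6,0],[1,-0.8,1,4.6,0]],
])

```text
time: 4.95
tcp_pos: [0.4598, -0.066, 0.2326]
eef_rot: [[0.995, -0.101, -0.0], [-0.101, -0.995, -0.0], [-0.0, 0.0, -1.0]]
contact_force: [-0.6, -0.4, 0.7]
finger_gap: -0.0001
grasp_force: 0.0
```

```bash
python3 -c "
from h import *
s=get_state();print(s['time'],s['tcp_pos'],s['contact_force'])
d=snap('scene','s2.png');a=d['image'][130:250,180:340];e=snap('side','d2.png');b=e['image'][180:330,200:400]
cv2.imwrite('pics/c3.png',np.vstack([cv2.resize(a,(400,300)),cv2.resize(b,(400,300))])[:,:,::-1])
O=np.array([.5438,-.0009,0]);w=-.105;X=np.array([[np.cos(w),-np.sin(w),0],[np.sin(w),np.cos(w),0],[0,0,1]])
uu,vv=np.meshgrid(np.arange(640),np.arange(480))
for c in (d,e):
  L=(cloud(c,np.c_[uu.ravel(),vv.ravel()])-O)@X
  for x,n in ((-46,'ear'),):
    m=(abs(L[:,0]+.048)<.012)&(abs(L[:,1]+.102)<.013)&(L[:,2]>.06)&(L[:,2]<.17);print(m.sum(),np.median(L[m],0),np.polyfit(L[m,1],L[m,2],1))
  m=(abs(L[:,0])<.018)&(L[:,1]<-.035)&(L[:,1]>-.115)&(L[:,2]>.06)&(L[:,2]<.17);print(m.sum(),np.polyfit(L[m,1],L[m,2],1))
"
```

```text
4.95 [ 0.45981374 -0.06602496  0.23257879] [-0.56695951 -0.43445871  0.66083418]
103 [-0.04849815 -0.10107696  0.09525153] [0.32187932 0.12801994]
501 [0.28588303 0.12441412]
237 [-0.04844873 -0.10300719  0.09414247] [0.26850538 0.1216762 ]
987 [0.29287424 0.12403546]
```

View pics/c3.png

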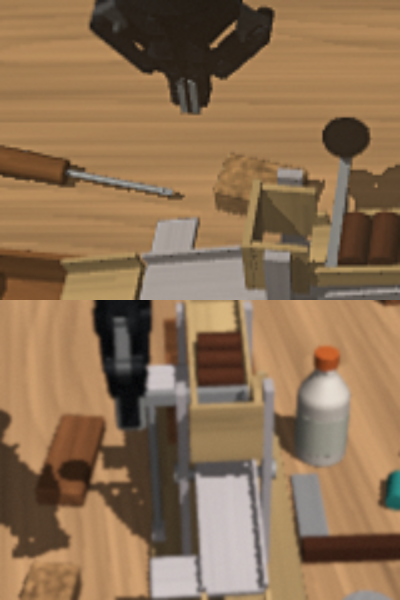

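The gate slope measures about 0.286, so it is fully over to the right. Moving over the pad next.

Call:
arm_command([
  [[1,0.1,1.2,0.3,0],[1,0.2,2.4,0.3,0],[1,0.3,3.6,0.3,0],[1,0.3,3.6,0.3,0],[1,0.3,3.6,0,0],[1,0.3,3.6,-0.4,0],[1,0.3,3.6,-0.4,0]],
])

```text
time: 5.63
tcp_pos: [0.4675, 0.0408, 0.218]
eef_rot: [[0.995, -0.102, -0.006], [-0.102, -0.995, -0.001], [-0.006, 0.002, -1.0]]
contact_force: [-0.0, -0.1, 0.9]
finger_gap: -0.0003
grasp_force: 0.0
```

```bash
python3 -c "
from h import *
s=get_state();print(s['time'],s['tcp_pos'],s['contact_force'])
d=snap('scene','s3.png');a=d['image'][130:250,240:400];e=snap('side','d3.png');b=e['image'][150:300,200:400]
cv2.imwrite('pics/c4.png',np.vstack([cv2.resize(a,(400,300)),cv2.resize(b,(400,300))])[:,:,::-1])
"
```

```text
5.6333 [0.46746192 0.04079185 0.21797589] [-0.01596957 -0.10066754  0.94860246]
```

View pics/c4.png

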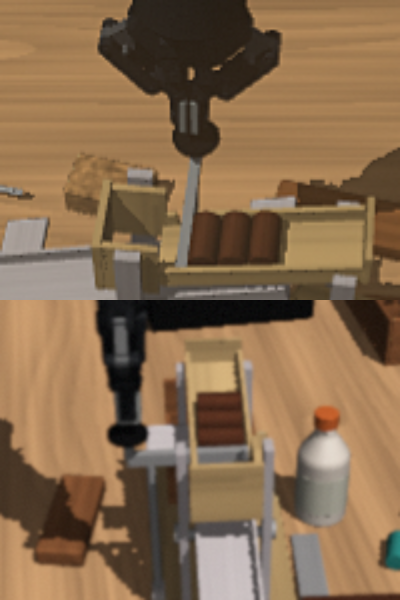

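The tip is centred over the black pad. Pressing and holding.

Call:
arm_command([
  [[1,0,0,-0.4,0],[1,0,0,-0.7,0],[1,0,0,-0.9,0],[1,0,0,-1.05,0],[1,0,0,-1.1,0],[1,0,0,-1.1,0]],
])

```text
time: 6.23
tcp_pos: [0.4696, 0.0412, 0.189]
eef_rot: [[0.995, -0.102, 0.002], [-0.102, -0.995, -0.001], [0.002, 0.001, -1.0]]
contact_force: [-0.6, -3.0, 6.0]
finger_gap: 0.0001
grasp_force: 3.2
```

Call:
arm_command([
  [[1,0,0,-0.05,0],[1,0,0,-0.08,0],[1,0,0,-0.08,0],[1,0,0,-0.08,0]],
])

```text
time: 6.57
tcp_pos: [0.4696, 0.0413, 0.1887]
eef_rot: [[0.995, -0.101, 0.004], [-0.101, -0.995, -0.001], [0.004, 0.001, -1.0]]
contact_force: [-4.0, -4.3, 20.8]
finger_gap: -0.0003
grasp_force: 9.8
```

Call:
arm_command([
  [[1,0,0,0,0],[1,0,0,0,0],[1,0,0,0,0],[1,0,0,0,0],[1,0,0,0,0],[1,0,0,0,0],[1,0,0,0,0],[1,0,0,0,0],[1,0,0,0,0],[1,0,0,0,0]],
])

```text
time: 7.4
tcp_pos: [0.4696, 0.0412, 0.1887]
eef_rot: [[0.995, -0.101, 0.004], [-0.101, -0.995, -0.001], [0.004, 0.001, -1.0]]
contact_force: [-4.5, -2.8, 20.3]
finger_gap: 0.0
grasp_force: 9.8
```

Call:
arm_command([
  [[1,0,0,0,0],[1,0,0,0,0],[1,0,0,0,0],[1,0,0,0,0],[1,0,0,0,0],[1,0,0,0,0],[1,0,0,0,0],[1,0,0,0,0],[1,0,0,0,0],[1,0,0,0,0]],
])

```text
time: 8.23
tcp_pos: [0.4697, 0.0413, 0.1887]
eef_rot: [[0.995, -0.101, 0.004], [-0.101, -0.995, -0.001], [0.004, 0.001, -1.0]]
contact_force: [-4.3, -2.6, 19.4]
finger_gap: 0.0002
grasp_force: 9.8
```

Call:
arm_command([
  [[1,0,0,0,0],[1,0,0,0,0],[1,0,0,0,0],[1,0,0,0,0],[1,0,0,0,0],[1,0,0,0,0],[1,0,0,0,0],[1,0,0,0,0],[1,0,0,0,0],[1,0,0,0,0]],
])

```text
time: 9.07
tcp_pos: [0.4696, 0.0413, 0.1887]
eef_rot: [[0.995, -0.101, 0.004], [-0.101, -0.995, -0.001], [0.004, 0.001, -1.0]]
contact_force: [-4.5, -3.2, 20.5]
finger_gap: -0.0004
grasp_force: 9.8
```

Call:
arm_command([
  [[1,0,0,0,0],[1,0,0,0,0],[1,0,0,0,0],[1,0,0,0,0],[1,0,0,0,0],[1,0,0,0,0],[1,0,0,0,0],[1,0,0,0,0],[1,0,0,0,0],[1,0,0,0,0]],
])

```text
time: 9.9
tcp_pos: [0.4697, 0.0413, 0.1887]
eef_rot: [[0.995, -0.101, 0.004], [-0.101, -0.995, -0.001], [0.004, 0.001, -1.0]]
contact_force: [-4.3, -3.0, 18.6]
finger_gap: -0.0001
grasp_force: 9.8
```

```bash
python3 -c "
from h import *
snap('scene','s4.png');snap('side','d4.png')
a=cv2.imread('pics/s4.png')[130:330,120:470];b=cv2.imread('pics/d4.png')[150:480,200:400]
cv2.imwrite('pics/c5.png',np.hstack([cv2.resize(a,(525,300)),cv2.resize(b,(182,300))]))
"
```

```text
(no output)
```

View pics/c5.png

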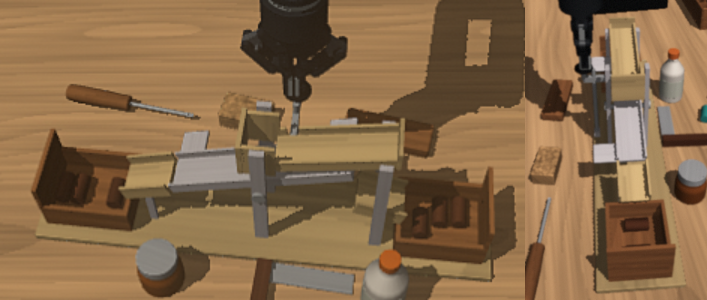

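```bash
python3 -c "
from h import *
a=cv2.imread('pics/s4.png')[200:300,130:290];b=cv2.imread('pics/d4.png')[310:470,270:380]
cv2.imwrite('pics/c6.png',np.hstack([cv2.resize(a,(512,320),interpolation=2),cv2.resize(b,(220,320),interpolation=2)]))
"
```

```text
(no output)
```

View pics/c6.png

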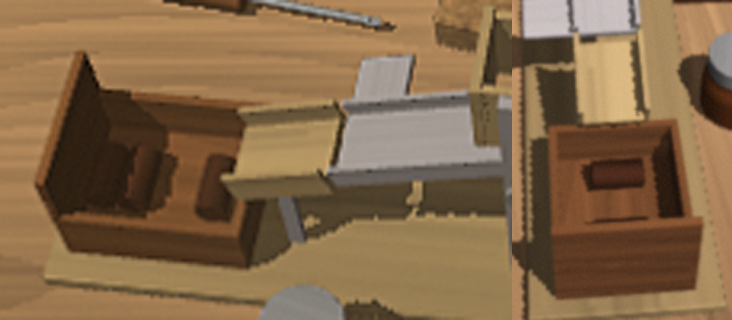

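Two dowels are clear in the tray, and a third may be in the shadow by the end wall. I'll check with depth.

```bash
python3 -c "
from h import *
d=load('scene');O=np.array([.5438,-.0009,0]);w=-.105;X=np.array([[np.cos(w),-np.sin(w),0],[np.sin(w),np.cos(w),0],[0,0,1]])
uu,vv=np.meshgrid(np.arange(640),np.arange(480));L=(cloud(d,np.c_[uu.ravel(),vv.ravel()])-O)@X*1000
for lo,hi in((-40,-20),(-20,0),(0,15),(15,30),(30,44)):
  r=[]
  for y in range(-292,-180,6):
    m=(L[:,0]>lo)&(L[:,0]<hi)&(abs(L[:,1]-y)<3.5)&(L[:,2]<120)&(L[:,2]>0); r.append(int(np.median(L[m,2])) if m.any() else -1)
  print(lo,r)
m=(abs(L[:,0])<24)&(L[:,1]>-180)&(L[:,1]<-30);A=L[m];r=A[:,2]-(124+.2875*A[:,1]);print('gate/chute resid max',r.max())
m=(abs(L[:,0])<24)&(L[:,1]>20)&(L[:,1]<150);A=L[m];r=A[:,2]-(165+.2*(A[:,1]-18));print('ramp resid',np.percentile(r,[5,50,99]))
"
```

```text
-40 [70, 56, 28, 26, 21, 18, 20, 19, 17, 17, 17, 17, 18, 17, 19, 18, 34, -1, 76]
-20 [74, 52, 38, 38, 34, 37, 39, 36, 19, 17, 17, 17, 17, 34, 38, 38, 36, -1, 68]
0 [67, 46, 38, 37, 32, 36, 39, 36, 19, 18, 17, 17, 18, 34, 38, 38, 29, 19, 67]
15 [68, 40, 22, 30, 26, 26, 28, 24, 18, 16, 16, 17, 19, 19, 28, 30, 28, 17, 79]
30 [67, 74, 52, 54, 39, 53, 53, 40, 48, 52, 52, 52, 45, 52, 46, 25, 52, 54, 54]
gate/chute resid max 16.002264381153523
ramp resid [-175.03352043  -29.89054408   13.63095405]
```

Depth shows three cylinders in the tray, at y of about -278, -256 and -204. All the dowels are in, so I release and retreat.

Call:
arm_command([
  [[1,0,0,0.2,0],[1,0,0,0.5,0],[1,0,0,0.9,0],[1,0,0,1.5,0],[1,0,0,2.3,0],[1,-0.5,0,3.2,0],[1,-1.2,0,3.6,0],[1,-1.8,0,3.6,0],[1,-1.8,0,3.6,0],[1,-1.8,0,3.6,0]],
])

```text
time: 10.83
tcp_pos: [0.4143, 0.0421, 0.2936]
eef_rot: [[0.995, -0.101, 0.0], [-0.101, -0.995, 0.0], [0.0, -0.0, -1.0]]
contact_force: [-0.5, -0.2, 0.4]
finger_gap: -0.0
grasp_force: 0.0
```

Call:
arm_command([
  [[1,0,0,0,0],[1,0,0,0,0],[1,0,0,0,0],[1,0,0,0,0],[1,0,0,0,0],[1,0,0,0,0]],
])

```text
time: 11.33
tcp_pos: [0.4151, 0.042, 0.2932]
eef_rot: [[0.995, -0.102, -0.001], [-0.102, -0.995, -0.0], [-0.001, 0.0, -1.0]]
contact_force: [-0.2, 0.6, 0.7]
finger_gap: -0.0
grasp_force: 0.0
```

```bash
python3 -c "
from h import *
d=snap('scene','s5.png')
s=get_state();print(s['time'],s['tcp_pos'],s['contact_force'])
O=np.array([.5438,-.0009,0]);w=-.105;X=np.array([[np.cos(w),-np.sin(w),0],[np.sin(w),np.cos(w),0],[0,0,1]])
uu,vv=np.meshgrid(np.arange(640),np.arange(480));L=(cloud(d,np.c_[uu.ravel(),vv.ravel()])-O)@X
m=(abs(L[:,0])<.018)&(L[:,1]<-.035)&(L[:,1]>-.115)&(L[:,2]>.06)&(L[:,2]<.17);print(m.sum(),np.polyfit(L[m,1],L[m,2],1))
m=(np.hypot(L[:,0]+.08,L[:,1]-.036)<.012);print('pad z',np.median(L[m,2]))
print(close_job())"
```

```text
11.3833 [0.41503292 0.04201739 0.29326549] [ 0.38271296 -0.13463953  0.43940717]
507 [0.28526507 0.12428601]
pad z 0.20439839642089958
the job is handed in; nothing more can be done
None
```

The job is handed in at 11.4 s: the gate lies fully over to the right, the key was held down until all three dowels rolled into the right tray (confirmed by depth), and it has sprung back up with the arm clear.

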